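# Swing the front bar of the flask tray into line

## Robot

A 7-joint arm with a two-finger parallel gripper is mounted at the origin on the work surface. World frame = base frame: x ahead of the robot, y to its left, z up, the work surface at z = 0. Lengths are in m, angles in rad, forces in N, time in s.
With the tool pointing down it reaches from about 0.35 to 0.9 m from the base axis. Payload 19.9 kg.
Tool frame: the origin (TCP) lies midway between the tips of the shut fingers; the grasp point (between the pads) lies manip.grip_point_offset behind it (manip.grip_point_offset is the distance from the TCP to the grasp point, in m); z points along the fingers, y is the line along which they close (so a half turn about z gives the same grasp; the last joint's range is limited). The gripper opens to 85 mm and grips with 20 to 120 N. Pads are 22 mm wide; open, the fingers measure 114 mm over their backs; the gripper's body (76 mm by 85 mm) begins 54 mm behind the grasp point. The pads swing forward as they close: fully open they stand 13 mm farther back than shut.
Start: joints at [1.149, 0.417, -0.01, 1.614, 0.005, 1.111, -0.053], TCP at [0.232, -0.58, 0.231] pointing down, gripper open.
Joint ranges: [-2.81, 2.81], [-0.39, 2.02], [-1.27, 1.25], [0.06, 2.57], [-1.19, 4.33], [0.19, 2], [-2.82, 2.82]. Speed limits (rad/s): [1.89, 1.89, 2.39, 2.39, 3.01, 3.01, 3.01].

## Interface

Orientations are given as a unit quaternion [x, y, z, w].
In Python, from workcell import manip gives the robot as it stands. The module is installed in compiled form; this text tells all that it offers. Calls block until the motion is done:
- manip.move_pose(position, orientation): joint-space move of the TCP to a pose.
- manip.move_linear(position, orientation=None, feed=0.15, threshold=None): straight line of the TCP; orientation=None keeps the orientation; feed is the mean speed in m/s. With threshold (N) it stops when the force on the tool has changed by that much, and returns True; else False.
- manip.move_j(angles): joint-space move.
- manip.let_go() and manip.grab(): open the fingers fully, or close them until they stop; the grip force is fixed at half the most.
- manip.hold(seconds).
- manip.ik(position, orientation): joint angles nearest the present ones, or None.
- manip.read_state(): the state.
- manip.camera(name): name is "side" or "top" or "wrist"; returns a dict with "image" (400x640x3 uint8, blue, green, red), "camera_matrix" (3x3 intrinsics, pixels), "dist" ([k1, k2, p1, p2, k3] as OpenCV has them; the pictures are not rectified), "R" (3x3) and "t" (3): a world point X has camera coordinates R X + t. Camera axes: x right, y down, z forward; pixel columns grow to the right and rows downward; lengths in m; the calibration is good to about 2 mm. A picture is of the moment at which its call begins. There is no depth.
A pose or a line that the arm cannot do raises manip.IKError and nothing moves.
- manip.finish_job(): hands the job in; it is judged then, once.
The state is a dict: "time_s": time; "q": joint angles; "qvel": joint speeds; "joint_torque": joint torques, N m; "tool_pos": TCP position; "eef_rot": TCP orientation; "wrist_force": force on the tool from outside, world axes, zero at the start; "torque": the same for the moment, N m; "gripper_width": finger opening in m; "grip_force": force on a finger pad.
Only numpy, scipy, OpenCV 4.12 (cv2) and the standard library are available. Lean on these libraries where they do the work, as an engineer would, in place of code of your own. Each camera call takes 0.05 s, during which the arm holds its last target. There are 200 camera calls.

## Task

The flask tray on the lab bench is open at the front: close it with the loose metal bar. Butt the bar's notched end against the tray's steel post while the bar still lies at its slant, then, keeping the notch pressed on the post with a few newtons, swing the bar about it until its other end bears on the wooden stop, and press it home firmly on post and stop together for a moment before letting go. Be gentle: never push the bar on the post or the stop with more than 12 N, and leave the glassware in the tray undisturbed.

Things in the scene. Friction and masses are not known exactly. Their poses are not given: they have to be found in the camera images.
- bar: the loose aluminium bar, 260 long x 30 wide x 40 high (mm), hollow, about 0.15 to 0.31 kg, lying flat on the bench in front of the tray. Origin: centre of its underside; x runs along its length from the notched end to the plain square end, z up. The -x end has a V notch (45 degree flanks, mouth 22 mm wide, 11 mm deep, its apex 119 mm from the origin) that takes the post. Can be gripped across its 30 mm width and slid along the bench, which drags with about 1 to 3 N
- bar_notch (a point): point on the bar's axis at its underside, 130.3 mm from the origin towards -x: where the post's axis stands when the post is seated in the V notch
- bar_far (a point): centre of the lower edge of the bar's plain end face, 130 mm from the origin towards +x
- tray: the fixed grey-painted wooden flask tray, open at the front. Origin: on the bench, in the middle of the front line on which the bar must finally lie; y runs along this line to the post, x points into the tray, z up. Side walls 60 mm high begin 30 mm behind the line at y = -178 and +178 mm, the 6 mm thick floor board begins 70 mm behind the line; between is bare bench. Tall flasks (210 mm) stand 240 to 304 mm behind the line
- post: fixed upright steel post at one front corner of the tray, 16 mm diameter, 74 mm high with a 20 mm cap on its top 4 mm; origin on its axis at the bench, 130 mm from the tray's origin along the tray's +y. A bracket joins it to the side wall behind. It is rigid: each further millimetre that the gripped bar is driven onto it adds some 4 to 10 N
- stop: fixed rigid grey wooden block at the other front corner, 24 deep x 75 wide x 50 high (mm); origin on its front face at the bench, axes as the tray's. This face lies 15 mm behind the front line, tray y = -165 to -90 mm; the bar's long side bears flat on it, bar axis on the line, far end at y = -130. Its friction can carry over half of a lengthwise push: then press 8 to 10 N towards the post
- flask_small: small stoppered glass flask, 48 mm across, 74 mm high, standing in the tray; origin at the centre of its underside
- jar: small glass jar with a white cap, 42 mm across, 55 mm high, standing in the tray; origin at the centre of its underside
- dish: white ceramic cup, 48 mm across, 30 mm high, standing in the tray; origin at the centre of its underside

How it is judged:
On the way, in this order (a step that is already met when the one before it is completed fails the run):
1. the bar, still at a slant of more than 0.35 rad to the front line, has its notch seated on the post (within 4 mm) and pressed with more than 2 N (contact force between bar and post above 2 N and horizontal distance between bar_notch and post below 0.004 m and angle between the x axis of bar and the y axis of tray, either way round above 0.35 rad), for 0.2 s.
2. on the way round (0.08 to 0.25 rad from the line) the notch is still on the post (within 4 mm) and pressed with more than 2 N (contact force between bar and post above 2 N and horizontal distance between bar_notch and post below 0.004 m and angle between the x axis of bar and the y axis of tray, either way round between 0.08 and 0.25 rad), for 0.15 s.
3. the bar is in line (within 0.025 rad) and pressed with more than 1.5 N on the post and more than 3 N on the stop at once (contact force between bar and post above 1.5 N and contact force between bar and stop above 3 N and horizontal distance between bar_notch and post below 0.004 m and angle between the x axis of bar and the y axis of tray, either way round below 0.025 rad), for 0.3 s.
At the end, for the whole second after the job is handed in: The bar lies flat on the bench along the tray's front line (within 0.025 rad), its notch on the post (within 4 mm), its far end against the stop (axis no more than 3 mm short of the front line), at rest and released (horizontal distance between bar_notch and post below 0.004 m and angle between the x axis of bar and the y axis of tray, either way round below 0.025 rad and x of bar_far in the frame of tray above -0.003 m and height (world z) of bar below 0.005 m and angle between bar's own z axis and vertical below 0.05 rad and linear speed of bar below 0.01 m/s); the robot touches nothing.
It fails at once if the bar is pushed on the post with more than 12 N (contact force between bar and post above 12 N).
It fails at once if the bar is pushed on the stop with more than 12 N (contact force between bar and stop above 12 N).
It fails at once if the bar comes within 0.25 rad of the front line with its notch more than 12 mm off the post (laid in place instead of swung about the post) (angle between the x axis of bar and the y axis of tray, either way round below 0.25 rad and horizontal distance between bar_notch and post above 0.012 m).
It fails at once if the small flask, jar or cup in the tray is moved more than 8 mm (distance of any of flask_small, jar, dish from where it was at the start of the episode above 0.008 m).
It also fails if it takes over 72 s, if anything falls off the work surface, if the arm or the gripper's body presses on something with over 40 N, if the wrist force passes 120 N, or if a joint passes its speed limit or range.

## Working session

There is one attempt and no reset: what is moved stays moved. The work goes in short steps, each a Python script; the robot and the scene stay as the last script left them, time stands still between calls to the robot, and variables do not carry over. Pictures are saved under pics/ and viewed, at most 10 in all, crops included, and the job is handed in when it is done.

```bash
mkdir -p pics
python3 - <<'E'
from workcell import manip
import cv2,numpy as np,pickle
d={}
for n in ("top","side"):
    c=manip.camera(n); d[n]=c; cv2.imwrite(f"pics/{n}0.png",c["image"])
    print(n,c["camera_matrix"].tolist(),c["dist"],(-np.array(c["R"]).T@c["t"]).round(3))
pickle.dump(d,open("cams.pkl","wb"))
s=manip.read_state();print(s["time_s"],s["tool_pos"],s["eef_rot"],s["wrist_force"],manip.grip_point_offset)
E
```

```text
top [[457.5843222812546, 0.0, 319.127005424396], [0.0, 457.5843222812546, 203.53592299632354], [0.0, 0.0, 1.0]] [-0.12504495  0.          0.          0.          0.        ] [ 0.397 -0.017  0.947]
side [[441.208692582897, 0.0, 323.9802450969968], [0.0, 441.208692582897, 191.8738143115808], [0.0, 0.0, 1.0]] [0.04050577 0.         0.         0.         0.        ] [0.025 0.533 0.497]
0.1 [ 0.23160673 -0.58018296  0.2307629 ] [ 9.82018473e-01  1.88784148e-01 -1.43736644e-04 -4.93041834e-04] [0.14109537 0.36274273 0.24378634] 0.0187
```

View pics/top0.png

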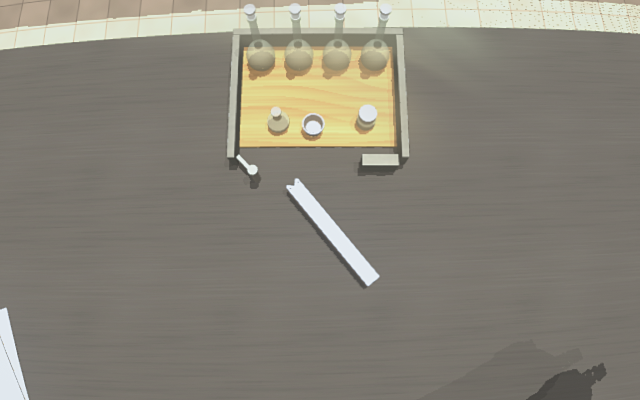

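View pics/side0.png

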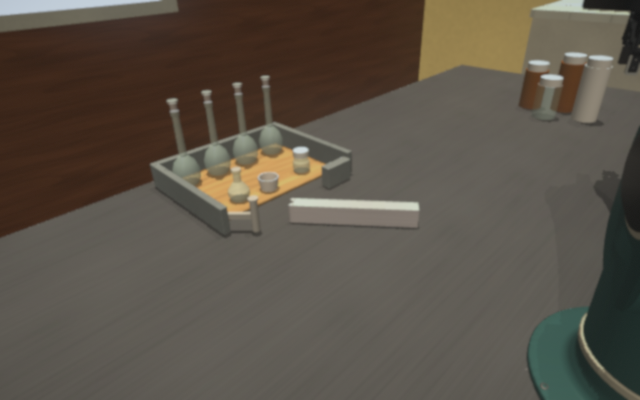

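The top view shows the bar from notch (293,184) to plain end (372,280), the post cap at (252,170) and the stop at (362–398,154–166). The side view shows the post at (254,200–232), the stop at (337,172) and the bar at (290–418,200–226).

```bash
cat > h.py <<'E'
import numpy as np,cv2
def ray(c,uv):
    uv=np.asarray(uv,float).reshape(-1,1,2)
    n=cv2.undistortPoints(uv,c["camera_matrix"],np.array(c["dist"],float))[:,0]
    R=np.array(c["R"]);d=np.c_[n,np.ones(len(n))]@R
    return -R.T@np.array(c["t"]).ravel(),d
def plane(c,uv,z):
    o,d=ray(c,uv);return (o+d*((z-o[2])/d[:,2])[:,None])[:,:2]
def proj(c,P):
    r,_=cv2.Rodrigues(np.array(c["R"]));return cv2.projectPoints(np.asarray(P,float).reshape(-1,3),r,np.array(c["t"],float),c["camera_matrix"],np.array(c["dist"],float))[0][:,0]
E
python3 - <<'E'
from h import *
import pickle
d=pickle.load(open("cams.pkl","rb"));c=d["top"];im=c["image"]
g=im.max(2)
m=(g>170).astype(np.uint8);m[:172]=0;m[:,:270]=0;m[:,400:]=0;m[300:]=0
cs=max(cv2.findContours(m,cv2.RETR_EXTERNAL,cv2.CHAIN_APPROX_NONE)[0],key=cv2.contourArea)
w=plane(c,cs.reshape(-1,2),.04)
r=cv2.minAreaRect(w.astype(np.float32)*1000);print("bar",r,cv2.boxPoints(r).tolist())
print("post",plane(c,[252,170],.074))
print("stop corners",plane(c,[[362,154],[398,154],[399,165],[362,165]],.05).tolist())
print("wall tops",plane(c,[[229,156],[236,156],[399,156],[408,156],[235,30],[403,30]],.06).tolist())
s=d["side"];print("side post foot",plane(s,[256,232],0),"cap",plane(s,[253,197],.074))
a=cv2.resize(im[140:300,225:415],None,fx=4,fy=4,interpolation=cv2.INTER_CUBIC)[:600]
a2=cv2.resize(im[140:200,225:415],None,fx=4,fy=4,interpolation=cv2.INTER_CUBIC)
b=cv2.resize(s["image"][150:240,225:415],None,fx=4,fy=4,interpolation=cv2.INTER_CUBIC)
cv2.imwrite("pics/crop1.png",np.vstack([a2,b])[:600])
E
```

```text
bar ((517.0979614257812, -46.066261291503906), (259.16845703125, 31.4346981048584), 37.69081115722656) [[404.9455871582031, -112.85659790039062], [424.164794921875, -137.73155212402344], [629.2503662109375, 20.724075317382812], [610.0311279296875, 45.599029541015625]]
post [[0.63751339 0.10833578]]
stop corners [[0.671344664489764, -0.11309285152210292], [0.6694823682573015, -0.1870956190526437], [0.6460720457576968, -0.18760623252087458], [0.6480401393713442, -0.11194904774194628]]
wall tops [[0.6722621532677218, 0.15731439797240093], [0.6717728588828802, 0.14300584698985006], [0.66218027782159, -0.18696178751897433], [0.6617408975973392, -0.20535329770252467], [0.9601683516018429, 0.15005671017393588], [0.9495492802965781, -0.21681598336617802]]
side post foot [[0.63496295 0.11456859]] cap [[0.64248078 0.10656377]]
```

View pics/crop1.png

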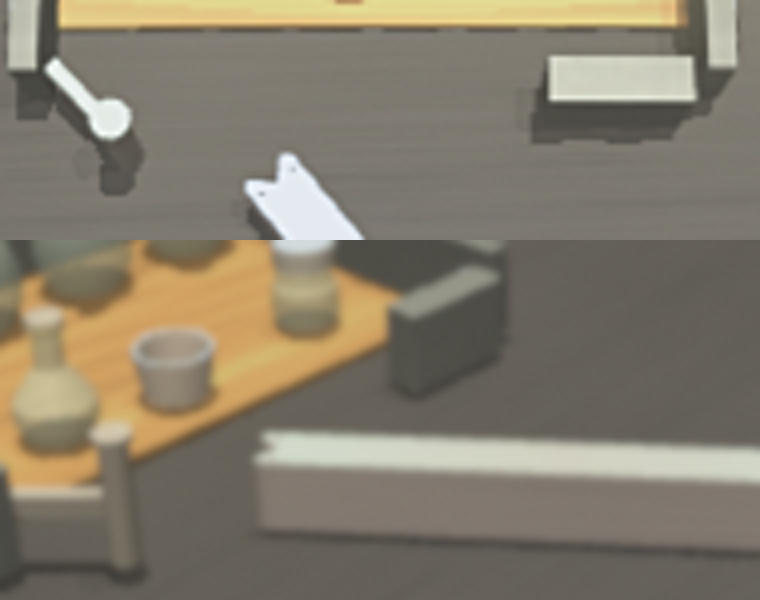

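The crop shows the cap centre at full-image pixel (252,169), the V notch facing the post, and the stop's top and front edge clear. The sizes check out: bar 259x31 mm, stop 75x24 mm, and the stop's front face lies on the line predicted from the post. Next I grasp the bar.

```bash
cat >> h.py <<'E'
POST=np.array([.639,.1085]); TY=np.pi/2-.0285      # heading of tray y
G=.020                                              # grip point on bar x
def quat(psi): return [float(np.cos(psi/2)),float(np.sin(psi/2)),0,0]
def u(a): return np.array([np.cos(a),np.sin(a)])
Z=.006
def tcp(notch,phi): # phi: heading of the bar's -x direction
    p=np.asarray(notch)-(.1303+G)*u(phi); return [float(p[0]),float(p[1]),Z]
E
python3 - <<'E'
from h import *
from workcell import manip
bar=np.array([.5171,-.0461]);phi=np.arctan2(158.5,205.1)
n0=bar+.1303*u(phi);print(n0,phi,TY-phi)
pre=POST-.018*u(phi)
for o in (0,-np.pi):
  for n,p in((n0,phi),(pre,phi),(POST,(phi+TY)/2),(POST,TY)):
    q=manip.ik(tcp(n,p),quat(p+o));print(o,None if q is None else np.round(q,2))
E
```

```text
[0.62020112 0.0335759 ] 0.6579302331117516 0.884366093683145
0 [ 0.32  0.57 -0.32  2.04  0.32  0.57 -1.14]
0 [ 0.22  0.58 -0.35  2.04  0.35  0.58 -1.29]
0 [ 0.33  0.67 -0.43  1.87  0.42  0.69 -0.83]
0 [ 0.43  0.79 -0.58  1.7   0.56  0.82 -0.43]
-3.141592653589793 [ 0.89  0.89 -1.09  2.03  1.03  0.93  1.45]
-3.141592653589793 [ 0.76  0.89 -1.09  2.02  1.03  0.93  1.32]
-3.141592653589793 [ 0.77  0.97 -1.09  1.86  1.04  1.02  1.88]
-3.141592653589793 [-0.68  1.06  1.08  1.74 -1.08  1.06 -2.37]
```

```bash
cat >> h.py <<'E'
def rd(manip,phi,base):
    s=manip.read_state();f=np.array(s["wrist_force"])-base[:3];m=np.array(s["torque"])-base[3:]
    a=u(phi);l=np.array([-a[1],a[0]])
    return s["time_s"],f[:2]@a,f[:2]@l,f[2],m[2],np.array(s["tool_pos"])
E
python3 - <<'E'
from h import *
from workcell import manip
bar=np.array([.5171,-.0461]);phi=np.arctan2(158.5,205.1);n0=bar+.1303*u(phi)
p=tcp(n0,phi);q=quat(phi)
manip.move_pose(p[:2]+[.15],q); manip.move_linear(p[:2]+[.06],q,feed=.12);manip.move_linear(p,q,feed=.06)
manip.hold(.3)
s=manip.read_state();base=np.r_[s["wrist_force"],s["torque"]];np.save("base.npy",base);print("base",base.round(2))
print(rd(manip,phi,base))
manip.grab();manip.hold(.3)
s=manip.read_state();print(s["gripper_width"],s["grip_force"],s["time_s"]);print(rd(manip,phi,base))
pre=POST-.018*u(phi)
manip.move_linear(tcp(pre-.01*u(phi),phi),q,feed=.05);print(rd(manip,phi,base))
manip.move_linear(tcp(pre,phi),q,feed=.02);manip.hold(.2);print(rd(manip,phi,base))
c=manip.camera("top");cv2.imwrite("pics/t1.png",cv2.resize(c["image"][130:280,200:400],None,fx=4,fy=4,interpolation=cv2.INTER_CUBIC))
E
```

```text
base [-0.59  0.74 -0.19  0.    0.03 -0.02]
(4.475, np.float64(0.0), np.float64(0.0), np.float64(0.0), np.float64(0.0), array([ 0.50136534, -0.05838753,  0.00617567]))
0.029510073877731025 60.24337649345398 5.3333
(5.3333, np.float64(-2.03391810988361), np.float64(0.6942700774213727), np.float64(5.535522056698777), np.float64(-0.017854589078334596), array([ 0.50133302, -0.05832013,  0.00617506]))
(6.6417, np.float64(-2.3857358335251178), np.float64(-2.125690879465823), np.float64(5.597648816776289), np.float64(-0.006702917672649116), array([ 0.49805328, -0.00055263,  0.00619746]))
(7.4917, np.float64(-7.340151213518941), np.float64(-0.9408840610460091), np.float64(12.174533650646906), np.float64(-0.01827564318483713), array([0.50535875, 0.00506484, 0.00618993]))
```

View pics/t1.png

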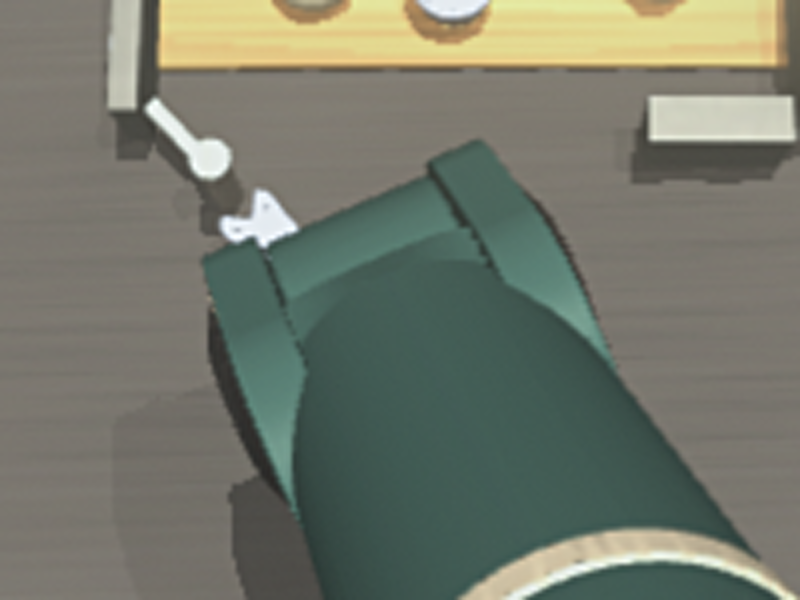

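The picture shows the notch mouth at crop (240,208), still about 18 mm short of the post cap at (210,158) and aimed at it. The vertical force is 12 N, so the grip is pressing the bar down. I'll raise the tool slightly to relieve it.

Run:
```python
from h import *
from workcell import manip
base=np.load("base.npy");phi=np.arctan2(158.5,205.1);q=quat(phi)
P=np.array(tcp(POST-.018*u(phi),phi))
fm=lambda r:" ".join(f"{x:.2f}" for x in r[:5])+f" {r[5].round(4)}"
for i in range(8):
    P[2]+=.0004;manip.move_linear(P.tolist(),q,feed=.01);manip.hold(.08)
    r=rd(manip,phi,base);print(round(P[2],4),fm(r))
    if r[3]<1.5:break
# small advance to gauge the drag
P[:2]+=.004*u(phi);manip.move_linear(P.tolist(),q,feed=.02);print(fm(rd(manip,phi,base)));manip.hold(.1);print(fm(rd(manip,phi,base)))
np.save("P.npy",P)
```

```text
0.0064 7.88 -0.05 -1.01 -2.73 0.02 [0.5057 0.0058 0.0062]
8.22 -0.06 -1.17 -2.83 -0.04 [0.5091 0.0082 0.0063]
8.32 0.16 -0.11 -2.62 0.03 [0.509  0.0081 0.0063]
```

```bash
cat >> h.py <<'E'
def fm(r): return " ".join(f"{x:.2f}" for x in r[:5])
def servo(manip,N,phi,base,ta=5.,feed=.02,settle=.05,z=.0064):
    """one step to (N,phi); then yield laterally / trim axial; returns new N and reading"""
    p=tcp(N,phi);p[2]=z
    manip.move_linear(p,quat(phi),feed=feed);manip.hold(settle)
    r=rd(manip,phi,base);a=u(phi);l=np.array([-a[1],a[0]])
    N=N+np.clip((ta+r[1])/10,-.5,.35)*.001*a+np.clip(r[2]/10,-.4,.4)*.001*l
    return N,r
E
python3 - <<'E'
from h import *
from workcell import manip
base=np.load("base.npy");phi=np.arctan2(158.5,205.1);a=u(phi)
p=tcp(POST-.007*a,phi);p[2]=.0064
print("hit",manip.move_linear(p,quat(phi),feed=.03,threshold=4));manip.hold(.15)
r=rd(manip,phi,base);print(fm(r),r[5].round(4))
N=POST-.007*a if r[1]>-2 else r[5][:2]+(.1303+G)*a
for i in range(34):
    N,r=servo(manip,N,phi,base,ta=5,settle=.04)
    print(i,fm(r),((N-POST)*1000).round(2))
    if i>3 and abs(r[1]+5)<.8 and abs(r[2])<.8: break
np.save("N.npy",N)
E
```

```text
hit False
8.86 -0.49 -1.06 -2.35 -0.05 [0.5144 0.0123 0.0064]
0 9.15 -0.28 -1.56 -2.84 0.04 [-5.17 -4.19]
1 9.44 -0.51 -1.25 -2.56 0.01 [-4.81 -4.07]
2 9.73 -0.41 -0.86 -3.13 0.02 [-4.48 -3.93]
3 10.03 0.34 -2.20 -2.04 0.02 [-4.07 -3.89]
4 10.32 -0.24 -1.61 -3.15 0.02 [-3.7 -3.8]
5 10.61 0.35 -1.01 -2.93 0.04 [-3.36 -3.67]
6 10.90 -1.16 -2.05 -2.37 0.00 [-2.96 -3.62]
7 11.19 0.05 -1.27 -2.75 0.05 [-2.6 -3.5]
8 11.48 -0.56 -1.06 -2.34 0.01 [-2.26 -3.37]
9 11.78 0.75 -1.10 -3.07 0.05 [-1.92 -3.25]
10 12.07 -0.00 -1.35 -3.07 0.02 [-1.56 -3.14]
11 12.36 -0.69 -0.03 -2.98 -0.05 [-1.28 -2.93]
12 12.65 -0.96 -1.08 -3.27 -0.02 [-0.93 -2.8 ]
13 12.94 -0.38 -1.31 -3.23 0.04 [-0.58 -2.69]
14 13.23 -0.42 -0.83 -2.77 0.00 [-0.25 -2.54]
15 13.53 0.10 -1.06 -2.00 0.05 [ 0.09 -2.41]
16 13.82 -1.18 -0.66 -2.51 0.09 [ 0.41 -2.25]
17 14.11 -4.68 0.87 -1.64 0.25 [ 0.38 -2.16]
18 14.40 -5.23 0.24 -1.39 0.19 [ 0.35 -2.15]
```

```bash
cat >> h.py <<'E'
def servo2(manip,N,phi,base,ta=5.,tl=0.,feed=.025,settle=.03,z=.0064):
    p=tcp(N,phi);p[2]=z
    manip.move_linear(p,quat(phi),feed=feed);manip.hold(settle)
    r=rd(manip,phi,base);a=u(phi);l=np.array([-a[1],a[0]]);fl=(r[4]-.02)/.15
    N=N+np.clip((ta+r[1])/12,-.5,.3)*.001*a+np.clip((fl-tl)/14,-.3,.3)*.001*l
    return N,r,fl
E
python3 - <<'E'
from h import *
from workcell import manip
base=np.load("base.npy");phi=np.arctan2(158.5,205.1);N=np.load("N.npy")
k=0
for i in range(60):
    N,r,fl=servo2(manip,N,phi,base)
    if i%3==0 or i<4: print(i,round(TY-phi,3),fm(r),round(fl,2),((N-POST)*1000).round(2))
    if abs(r[1])>9.5 or abs(fl)>6: print("high",fm(r)); k+=1
    if k>4 or TY-phi<.2: break
    if i>=2 and -7.5<r[1]<-3 and abs(fl)<3: phi+=.025
np.save("N.npy",N);np.save("phi.npy",phi);print(phi,TY-phi,r[5])
c=manip.camera("top");cv2.imwrite("pics/t2.png",cv2.resize(c["image"][130:280,200:400],None,fx=4,fy=4,interpolation=cv2.INTER_CUBIC))
E
```

```text
0 0.884 14.68 -5.45 -0.80 -2.29 0.18 1.09 [ 0.27 -2.11]
1 0.884 14.97 -4.77 0.19 -2.33 0.20 1.22 [ 0.23 -2.03]
2 0.884 15.25 -4.23 -0.15 -1.91 0.16 0.9 [ 0.24 -1.94]
3 0.859 15.58 -3.64 0.47 -2.73 0.22 1.35 [ 0.27 -1.8 ]
6 0.784 16.58 -6.21 -1.45 -2.12 -0.02 -0.29 [ 0.16 -1.78]
9 0.709 17.58 -5.19 -2.45 -3.04 -0.15 -1.11 [ 0.28 -1.92]
12 0.634 18.59 -5.89 -2.65 -2.90 -0.17 -1.28 [ 0.43 -2.15]
15 0.559 19.59 -4.92 -2.91 -2.30 -0.17 -1.25 [ 0.61 -2.3 ]
18 0.484 20.59 -4.41 -1.71 -1.97 -0.13 -0.98 [ 0.83 -2.35]
21 0.409 21.60 -5.34 -2.21 -1.97 -0.10 -0.8 [ 1.03 -2.48]
24 0.334 22.60 -4.20 -2.24 -2.52 -0.10 -0.82 [ 1.19 -2.56]
27 0.259 23.60 -5.88 -2.03 -3.25 -0.15 -1.15 [ 1.33 -2.78]
30 0.184 24.60 -5.32 -2.13 -2.57 -0.14 -1.07 [ 1.58 -2.72]
1.3579302331117507 0.18436609368314594 [ 0.60861527 -0.04110785  0.00633589]
```

View pics/t2.png

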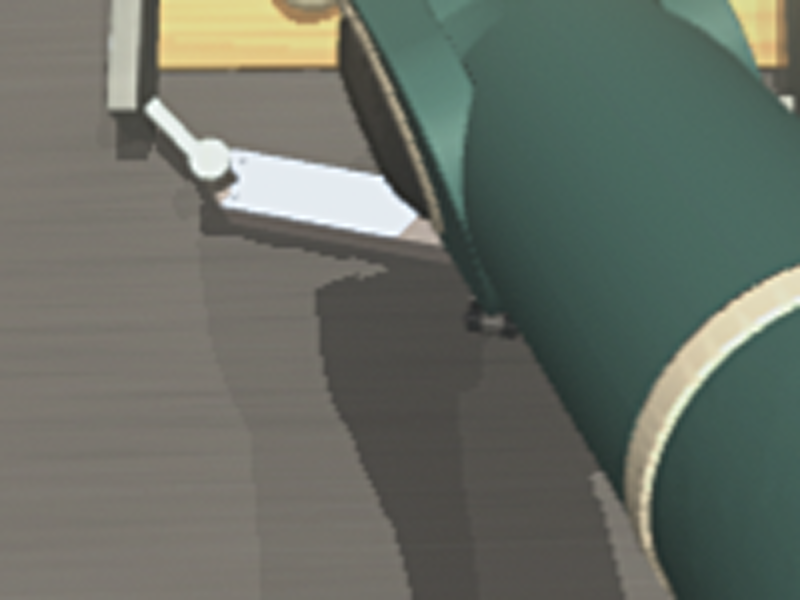

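The picture shows the notch closed on the post at crop (210,160), with the bar 0.18 rad from the line. I'll swing on to the stop in fine steps, solving for post and stop forces separately.

```bash
cat > fin.py <<'E'
from h import *
from workcell import manip
base=np.load("base.npy");phi=float(np.load("phi.npy"));N=np.load("N.npy")
z=.0064;tS,ta=6.,5.;ok=0;bad=0;con=False
for i in range(75):
    p=tcp(N,phi);p[2]=z
    manip.move_linear(p,quat(phi),feed=.02);manip.hold(.03)
    r=rd(manip,phi,base);a=u(phi);l=np.array([-a[1],a[0]])
    F=r[2]+1.1;M=r[4]-.02
    FS=(.15*F-M)/.24;FN=(.09*F+M)/.24
    rem=TY-phi
    if not con and rem<.06 and FS>2: con=True;print("contact")
    if con: ta=7.
    if i%4==0 or con: print(i,round(rem,4),fm(r),"FS %.1f FN %.1f"%(FS,FN),((N-POST)*1000).round(2))
    if abs(r[1])>10 or FS>9.5 or abs(FN)>6:
        bad+=1;print("high")
        if bad>4:break
    fl=FN if con else M/.15
    N=N+np.clip((ta+r[1])/12,-.5,.3)*.001*a+np.clip((fl-(1.5 if con else 0))/14,-.3,.3)*.001*l
    if con:
        phi+=np.clip((tS-FS)*.0005,-.003,.0015)
        ok=ok+1 if 4.5<FS<8 and -9<r[1]<-5.5 else 0
        if ok>=4: manip.hold(.5);print("held",fm(rd(manip,phi,base)));break
    else:
        if rem<-.05: print("no stop");break
        phi+=.02 if rem>.09 else (.008 if rem>.045 else .003)
np.save("N.npy",N);np.save("phi.npy",phi);print(phi,TY-phi,r[5])
E
python3 fin.py
```

```text
0 0.1844 24.93 -5.12 -1.03 -2.10 -0.09 FS 0.5 FN -0.4 [ 1.58 -2.72]
4 0.1044 26.27 -3.70 -1.14 -2.33 -0.05 FS 0.3 FN -0.3 [ 1.73 -2.81]
8 0.0604 27.45 -5.00 -0.82 -1.87 -0.04 FS 0.4 FN -0.1 [ 1.9  -2.86]
12 0.0384 28.58 -6.13 0.04 -3.05 0.09 FS 0.4 FN 0.7 [ 2.   -2.79]
16 0.0264 29.72 -4.54 -1.12 -3.03 -0.03 FS 0.2 FN -0.2 [ 1.98 -2.94]
20 0.0144 30.85 -4.40 -0.09 -2.42 0.01 FS 0.7 FN 0.4 [ 2.04 -2.71]
24 0.0024 31.98 -6.28 -0.46 -1.94 0.02 FS 0.4 FN 0.2 [ 2.06 -2.76]
contact
27 -0.0066 32.83 -4.15 4.70 2.00 -0.51 FS 5.8 FN -0.0 [ 2.1  -2.86]
28 -0.0067 33.12 -5.59 6.41 3.65 -0.49 FS 6.8 FN 0.7 [ 2.22 -2.63]
29 -0.0063 33.40 -5.69 6.45 2.35 -0.40 FS 6.4 FN 1.1 [ 2.28 -2.51]
30 -0.0061 33.68 -6.38 6.56 2.91 -0.43 FS 6.7 FN 1.0 [ 2.31 -2.4 ]
31 -0.0058 33.97 -6.59 7.21 2.60 -0.32 FS 6.6 FN 1.7 [ 2.34 -2.35]
held 34.47 -6.33 6.14 3.30 -0.32
1.5477518590779473 -0.005455532283050735 [ 0.63727304 -0.04461919  0.00636584]
```

Run:
```python
from h import *
from workcell import manip
phi=float(np.load("phi.npy"))
manip.let_go();manip.hold(.2)
p=manip.read_state()["tool_pos"].tolist() if hasattr(manip.read_state()["tool_pos"],"tolist") else list(manip.read_state()["tool_pos"])
manip.move_linear([p[0],p[1],.16],quat(phi),feed=.1)
manip.move_linear([.42,-.1,.25],quat(phi),feed=.2)
manip.move_pose([.23,-.45,.25],quat(.4))
c=manip.camera("top");im=c["image"];print(manip.read_state()["time_s"])
m=(im.max(2)>185).astype(np.uint8);m[:158]=0;m[:,:254]=0;m[:,395:]=0;m[185:]=0
cs=max(cv2.findContours(m,cv2.RETR_EXTERNAL,cv2.CHAIN_APPROX_NONE)[0],key=cv2.contourArea)
r=cv2.minAreaRect(plane(c,cs.reshape(-1,2),.04).astype(np.float32)*1000);print(r)
cv2.imwrite("pics/t3.png",cv2.resize(im[95:205,220:420],None,fx=4,fy=4,interpolation=cv2.INTER_CUBIC))
```

```text
39.8167
((635.62060546875, -20.70562744140625), (261.3427429199219, 31.718441009521484), 87.40042877197266)
```

View pics/t3.png

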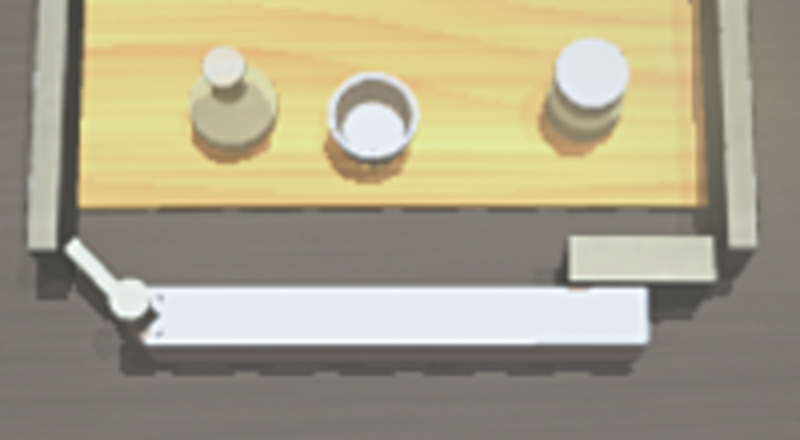

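The picture shows the notch on the post at crop (130,299), the long side against the stop at (570–648,285), and the glassware in place. One quick edge fit for the angle, then I hand it in.

Run:
```python
from h import *
from workcell import manip
c=manip.camera("top");g=c["image"].max(2).astype(float)
def edge(cols,r0,r1,z,rising):
    pts=[]
    for u0 in cols:
        d=np.diff(g[r0:r1,u0])*(1 if rising else -1);d=np.clip(d,0,None);pts.append([u0,r0+.5+(d*np.arange(len(d))).sum()/d.sum()])
    w=plane(c,pts,z);k,b=np.polyfit(w[:,1],w[:,0],1);return k,k*-.15+b
print("bar rear",edge(range(264,358),163,172,.04,True),"stop front",edge(range(366,395),160,164,.05,False))
```

```text
** On entry to DLASCL parameter number  4 had an illegal value
 ** On entry to DLASCL parameter number  4 had an illegal value
 ** On entry to DLASCL parameter number  4 had an illegal value
 ** On entry to DLASCL parameter number  4 had an illegal value
 ** On entry to DLASCL parameter number  5 had an illegal value
 ** On entry to DLASCL parameter number  4 had an illegal value<stdin>:7: RuntimeWarning: invalid value encountered in scalar divide
Traceback (most recent call last):
numpy.linalg.LinAlgError: SVD did not converge in Linear Least Squares
```

Run:
```python
from h import *
from workcell import manip
c=manip.camera("top");g=c["image"].max(2).astype(float)
def edge(cols,r0,r1,z,s):
    pts=[]
    for u0 in cols:
        d=np.clip(s*np.diff(g[r0:r1,u0]),0,None)
        if d.sum()>20: pts.append([u0,r0+.5+(d*np.arange(len(d))).sum()/d.sum()])
    w=plane(c,pts,z);k,b=np.polyfit(w[:,1],w[:,0],1);return len(pts),k,k*-.02+b,k*-.15+b
print("bar rear",edge(range(264,358),162,171,.04,1));print("stop front",edge(range(380,395),161,169,.05,-1), edge(range(364,398),150,158,.05,1))
```

```text
bar rear (94, np.float64(0.029020444090960558), np.float64(0.6509099255242705), np.float64(0.6471372677924456))
stop front (15, np.float64(0.040537111599748675), np.float64(0.6528632728660048), np.float64(0.6475934483580374)) (34, np.float64(0.026939503186699167), np.float64(0.6748570804344182), np.float64(0.6713549450201474))
```

```bash
python3 -c "
from workcell import manip
print(manip.finish_job())"
```

```text
the job is handed in; nothing more can be done
None
```

The bar now closes the tray: its notch is on the post, its side bears on the stop, it lies in line with the front to about 0.001 rad, the glassware looked in place, and I handed the job in at about 40 s (no verdict was returned).

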